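# Shut the punch drawer and the box lid

## Task

Tidy the silversmith's bench with the fingertips only: push the drawer that holds the row of short upright punches fully home, until its front is flush, and then push the open lid of the wooden box over and down until it is shut. Leave the other drawer, with the steel rods in it, standing open as it is, pick nothing up, and leave the box and everything else standing where it is.

Things in the scene. Friction and masses are not known exactly. Their poses are not given: they have to be found in the camera images.
- punch_cabinet: wooden one-drawer cabinet fixed to the bench, 150 deep (x), 120 wide (y), 85 mm high; origin under its centre, x axis from front to back; flush front plane 75 mm from the origin towards -x. Drawer front 116 mm wide, with a brass finger lip 24 mm above the bench, 10 mm proud. Its drawer holds four upright steel punches (diameter 13 mm) in a dark wooden bar. A steel block stands on its top.
- punch_drawer (a joint): the drawer with the punches; value in m: how far it stands open, 0 = fully home (front flush), starts 0.06 to 0.09; slides with about 1.2 N and stays where left
- punch_drawer_front (a point): middle of the upper edge of that drawer's outer front face, 83 mm above the bench (the flat face reaches 80 mm down from here); x axis points into the cabinet, the closing direction
- rod_cabinet: same wooden one-drawer cabinet fixed to the bench, 150 deep (x), 120 wide (y), 85 mm high; origin under its centre, x axis from front to back; flush front plane 75 mm from the origin towards -x. Drawer front 116 mm wide, with a brass finger lip 24 mm above the bench, 10 mm proud. Its drawer holds three steel rods lying across it. A brass disc stands on its top.
- rod_drawer (a joint): the drawer with the rods, to be left open; value in m: how far it stands open, 0 = fully home (front flush), starts 0.06 to 0.09; slides with about 1.2 N and stays where left
- rod_drawer_front (a point): middle of the upper edge of that drawer's outer front face, 83 mm above the bench (the flat face reaches 80 mm down from here); x axis points into the cabinet, the closing direction
- box: open wooden box, 130 deep (x) x 120 wide (y) x 55 mm high, about 2 kg, standing loose on the bench, a bed of steel domes inside; origin under its centre, x axis points towards its hinged side
- box_lid (a joint): the box's lid, a plain board 130 x 120 x 8 mm with a brass tongue at its free edge; value in rad: 0 = shut, flat on the box, 1.57 = upright; starts 1.0 to 1.4, standing up and leaning towards the robot. Stiff hinge (about 0.17 N m): it stays where left and must be pushed all the way down
- lid_hinge (a point): middle of the hinge line, at the far (+x) upper rim of the box, 55 mm above the bench: the hinge runs along the box's y axis, on the lid's underside; this frame turns with the lid, whose board runs 130 mm along this frame's -x and is 8 mm thick along its +z (+z is the outer face)
- lid_edge (a point): middle of the lid's free edge on its outer face, 130 mm from the hinge; same axes as lid_hinge
- bench_block: flat steel block 55 x 60 x 18 mm, standing on the rear half of the punch drawer's cabinet; origin under its centre. Leave alone.
- brass_anvil: brass disc, diameter 44, 22 mm high, standing on the rear half of the rod drawer's cabinet; origin under its centre. Leave alone.
- swage_block: grooved steel block 60 x 60 x 26 mm lying on the bench nearer the robot; origin under its centre. Leave alone.
- mallet: mallet standing on its round head (diameter 66, 75 mm high), its 220 mm long handle level, towards the robot; to the right of the work; origin under the head's centre. Leave alone.
- mandrel: steel cone on a round foot (diameter 60 mm), 170 mm tall, to the left of the work; origin under its centre. Leave alone.
- dish: white bowl, diameter 72, 30 mm high, on the bench nearer the robot; origin under its centre. Leave alone.
- graver: hand tool with a wooden handle, 150 mm long, lying on the bench to the left of the work; its pose lies on the tool's long axis. Leave alone.
Mind the look-alikes: they are no part of the job. What is shaped like the box but pink is not meant. What is shaped like the rod_cabinet but purple is not meant.

How it is judged:
On the way, in this order (a step that is already met when the one before it is completed fails the run):
1. the drawer with the punches is fully home (value of joint punch_drawer below 0.005 m), for 0.2 s.
2. the box's lid is shut (value of joint box_lid below 0.05 rad), for 0.2 s.
At the end, for the whole second after the job is handed in: The punch drawer is within 5 mm of fully home, the lid within 0.05 rad of shut, the rod drawer still open within 10 mm of where it stood, and the box at rest within 30 mm of where it stood (value of joint punch_drawer below 0.005 m and value of joint box_lid below 0.05 rad and distance of rod_drawer_front from where it was at the start of the episode below 0.01 m and value of joint rod_drawer above 0.045 m and distance of box from where it was at the start of the episode below 0.03 m and linear speed of box below 0.02 m/s); the robot touches nothing.
It fails at once if the drawer with the rods is moved by more than 10 mm (distance of rod_drawer_front from where it was at the start of the episode above 0.01 m).
It fails at once if the box is lifted, or shifted by more than 30 mm (distance of box from where it was at the start of the episode above 0.03 m or height (world z) of box above 0.012 m).
It fails at once if one of the other loose things on the bench or on the cabinets is lifted or moved by more than 30 mm (distance of any of bench_block, brass_anvil, swage_block, mallet, mandrel, dish, graver from where it was at the start of the episode above 0.03 m).
It also fails if it takes over 56 s, if anything falls off the work surface, if the arm or the gripper's body presses on something with over 40 N, if the wrist force passes 120 N, or if a joint passes its speed limit or range.

## Robot

A 7-joint arm with a two-finger parallel gripper is mounted at the origin on the work surface. World frame = base frame: x ahead of the robot, y to its left, z up, the work surface at z = 0. Lengths are in m, angles in rad, forces in N, time in s.
With the tool pointing down it reaches from about 0.4 to 0.75 m from the base axis. Payload 19.5 kg.
Tool frame: the origin (TCP) lies midway between the tips of the shut fingers; the grasp point (between the pads) lies 19 mm behind it (bot.pinch_z is the distance from the TCP to the grasp point, in m); z points along the fingers, y is the line along which they close (so a half turn about z gives the same grasp; the last joint's range is limited). The gripper opens to 85 mm and grips with 20 to 120 N. Pads are 22 mm wide; open, the fingers measure 114 mm over their backs; the gripper's body (76 mm by 85 mm) begins 54 mm behind the grasp point. The pads swing forward as they close: fully open they stand 13 mm farther back than shut.
Start: joints at [1.284, 0.707, -0.028, 1.485, 0.022, 0.951, -0.075], TCP at [0.139, -0.558, 0.231] pointing down, gripper open.
Joint ranges: [-2.71, 2.71], [-0.32, 2.16], [-1.57, 1.52], [0, 2.45], [-1.46, 4.6], [0, 2.02], [-2.83, 2.83]. Speed limits (rad/s): [1.89, 1.89, 2.57, 2.57, 3.01, 3.01, 3.01].

## Interface

Orientations are given as [roll, pitch, yaw] about the fixed x, y, z axes, in that order (R = Rz(yaw) Ry(pitch) Rx(roll)).
In Python, from rig import bot gives the robot as it stands. Calls block until the motion is done:
- bot.movep(position, orientation): joint-space move of the TCP to a pose.
- bot.line_to(position, vel=0.15, orientation=None, f_stop=None): straight line of the TCP; orientation=None keeps the orientation; vel is the mean speed in m/s. With f_stop (N) it stops when the force on the tool has changed by that much, and returns True; else False.
- bot.movej(angles): joint-space move.
- bot.ungrasp() and bot.close_gripper(grasp_force=None): open the fingers fully, or close them until they stop; grasp_force is the grip in N (None keeps the last).
- bot.pause(seconds).
- bot.ik(position, orientation): joint angles nearest the present ones, or None.
- bot.get_state(): the state.
- bot.read_camera(name): name is "scene" or "top" or "wrist"; returns a dict with "pixels" (400x640x3 uint8, blue, green, red), "depth" (400x640 float32, m along the optical axis (not along the pixel's ray), 0 where there is no reading), "K" (3x3 intrinsics, pixels), "R" (3x3) and "t" (3): a world point X has camera coordinates R X + t. Camera axes: x right, y down, z forward; pixel columns grow to the right and rows downward; lengths in m; the calibration is good to about 2 mm. The wrist camera is an equidistant fisheye: a pixel r from the principal point sees the ray r / f radians off the axis. A picture is of the moment at which its call begins.
A pose or a line that the arm cannot do raises bot.IKError and nothing moves.
- bot.sign_off(): hands the job in; it is judged then, once.
The state is a dict: "clock": time; "q": joint angles; "qd": joint speeds; "joint_efforts": joint torques, N m; "position": TCP position; "ee_rot": TCP orientation; "force": force on the tool from outside, world axes, zero at the start; "torque": the same for the moment, N m; "gripper_width": opening from 0.0 (shut) to 1.0 (fully open); "grasp_force": force on a finger pad.
Only numpy, scipy, OpenCV 4.12 (cv2) and the standard library are available. Lean on these libraries where they do the work, as an engineer would, in place of code of your own. Each camera call takes 0.05 s, during which the arm holds its last target. There are 200 camera calls.

## Working session

There is one attempt and no reset: what is moved stays moved. The work goes in short steps, each a Python script; the robot and the scene stay as the last script left them, time stands still between calls to the robot, and variables do not carry over. Pictures are saved under pics/ and viewed, at most 10 in all, crops included, and the job is handed in when it is done.

```bash
ls; mkdir -p pics; cat > h.py <<'E'
import numpy as np, cv2, pickle
from rig import bot
def snap(n):
    d=bot.read_camera(n); pickle.dump(d,open(f'{n}.pkl','wb')); return d
def load(n): return pickle.load(open(f'{n}.pkl','rb'))
def w(d,u,v,r=1):
    z=d['depth'][v-r:v+r+1,u-r:u+r+1]; z=np.median(z[z>0]) if (z>0).any() else np.nan
    p=z*np.linalg.inv(d['K'])@[u,v,1]; return np.asarray(d['R']).T@(p-d['t'])
def cloud(d):
    v,u=np.mgrid[:400,:640]; P=(np.linalg.inv(d['K'])@np.stack([u.ravel(),v.ravel(),np.ones(u.size)]))*d['depth'].ravel()
    return (np.asarray(d['R']).T@(P-np.asarray(d['t'])[:,None])).T.reshape(400,640,3)
E
python3 - <<'E'
from h import *
for n in('scene','top'): cv2.imwrite(f'pics/{n}.png',snap(n)['pixels'])
print(bot.get_state()['clock'])
E
```

```text
pics
0.1
```

View pics/scene.png

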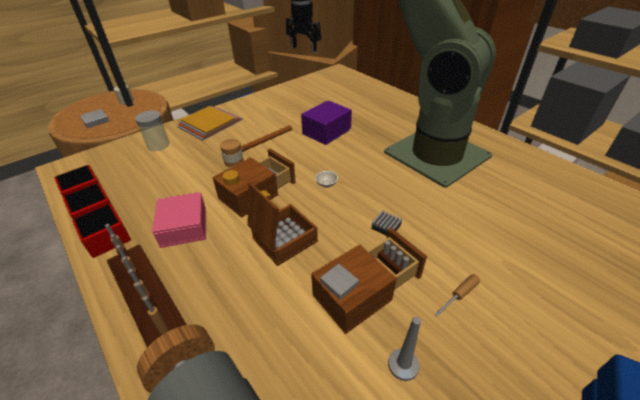

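View pics/top.png

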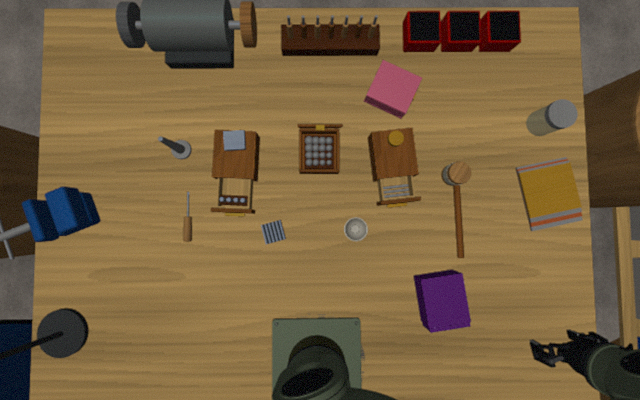

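The top view shows the punch drawer with its front at (232,210) and its cabinet at (236,153). The rod drawer is at (397,201) and the open box at (320,150). Look-alikes are the pink box at (393,88), the purple block at (443,300), and the rod cabinet at (393,155), which is the other drawer. I choose the left cabinet, which has four round punches, and the brown box. Next is a close crop plus a depth check.

```bash
python3 - <<'E'
from h import *
t=load('top'); s=load('scene')
cv2.imwrite('pics/tc.png',cv2.resize(t['pixels'][110:260,150:350],(800,600),interpolation=cv2.INTER_CUBIC))
cv2.imwrite('pics/sc.png',cv2.resize(s['pixels'][170:340,230:440],(740,600),interpolation=cv2.INTER_CUBIC))
np.set_printoptions(precision=4,suppress=True)
print(t['t'],(t['depth']>0).mean(),(s['depth']>0).mean())
for n,d in(('top',t),('scene',s)):
    C=cloud(d); print(n)
    for uv in ([(236,160),(232,211),(215,211),(252,211),(345,150),(320,170),(320,127),(395,150),(280,200)] if n=='top' else [(350,290),(405,245),(262,215),(290,235)]): print(uv,w(d,*uv))
E
```

```text
[-0.0012  0.5062  1.1457] 0.9959609375 0.99604296875
top
(236, 160) [0.5976 0.2267 0.0855]
(232, 211) [0.4519 0.2379 0.0822]
(215, 211) [0.4522 0.2863 0.0817]
(252, 211) [0.4519 0.1857 0.0528]
(345, 150) [ 0.6397 -0.0933 -0.    ]
(320, 170) [ 0.571  -0.0142  0.055 ]
(320, 127) [ 0.6681 -0.0126  0.1861]
(395, 150) [ 0.6238 -0.2301  0.0853]
(280, 200) [0.4858 0.1082 0.002 ]
scene
(350, 290) [0.6523 0.258  0.0906]
(405, 245) [0.4635 0.2428 0.0767]
(262, 215) [ 0.6914 -0.0046  0.1348]
(290, 235) [0.6305 0.0098 0.0356]
```

View pics/tc.png

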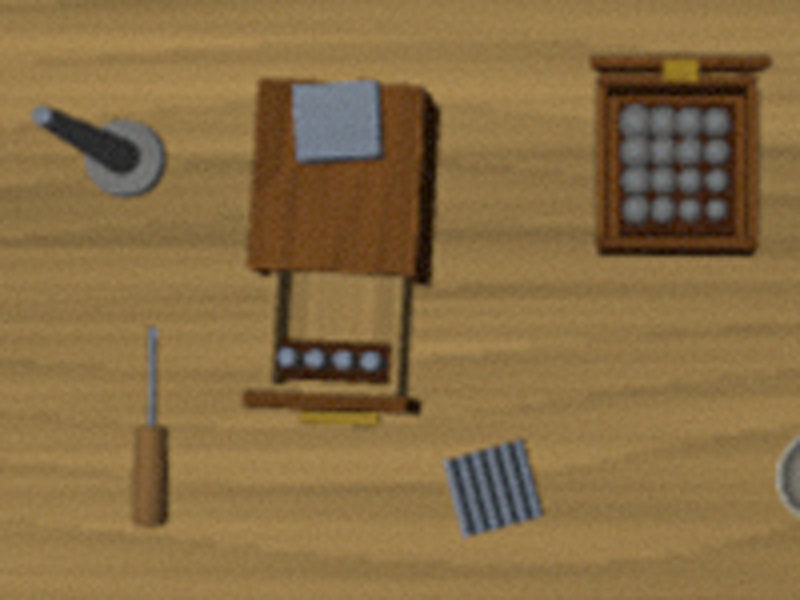

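View pics/sc.png

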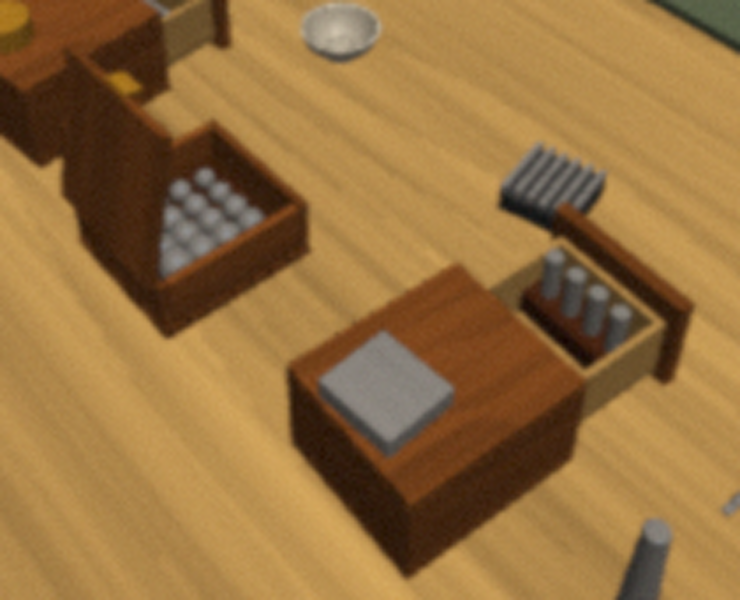

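The crops confirm it: four upright punches sit in the left drawer (top crop 330,358), with its front edge from (245,400) to (420,405) in that crop. The box lid stands open with its brass tongue at (680,70). Now I'll fit the poses from both clouds.

```bash
python3 - <<'E'
from h import *
np.set_printoptions(precision=4,suppress=True)
T=cloud(load('top')).reshape(-1,3); S=cloud(load('scene')).reshape(-1,3)
def sel(P,x0,x1,y0,y1,z0,z1): 
    m=(P[:,0]>x0)&(P[:,0]<x1)&(P[:,1]>y0)&(P[:,1]<y1)&(P[:,2]>z0)&(P[:,2]<z1); return P[m]
def rect(P,l): 
    print(l,len(P), [np.round(a,4) for a in cv2.minAreaRect((P[:,:2]*1000).astype(np.float32))], 'z',np.median(P[:,2]))
for n,P in(('top',T),('scene',S)):
    print(n)
    rect(sel(P,.5,.75,.12,.33,.078,.092),'cab')
    rect(sel(P,.4,.478,.12,.33,.07,.095),'dfront')
    rect(sel(P,.4,.56,-.35,-.15,.07,.095),'rodfront')
    rect(sel(P,.5,.75,-.35,-.15,.078,.092),'rodcab')
    rect(sel(P,.5,.76,-.09,.07,.045,.065),'boxrim')
    L=sel(P,.5,.8,-.12,.1,.085,.3); rect(L,'lid'); 
    c=L.mean(0); u,s,v=np.linalg.svd(L-c); print('lid c',c,'n',v[2],'zmax',L[:,2].max(),s/len(L)**.5, 'top', L[L[:,2]>L[:,2].max()-.012].mean(0))
    B=sel(P,.35,.85,-.35,.35,.1,.4); 
    rect(sel(P,.4,.5,.03,.15,.015,.04),'swage')
E
```

```text
top
cab 1587 [array([616.8359, 235.0641]), array([120.6561, 138.2366]), np.float64(86.9955)] z 0.08574521579495252
dfront 179 [array([455.6721, 242.7081]), array([115.7642,  12.5531]), np.float64(87.7794)] z 0.08331895681833237
rodfront 356 [array([ 519.3932, -237.5049]), array([ 91.9866, 119.9186]), np.float64(5.8208)] z 0.08434209949887679
rodcab 1785 [array([ 617.0236, -227.6737]), array([138.6786, 120.9335]), np.float64(6.1631)] z 0.08535605626364581
boxrim 462 [array([632.6186, -10.3925]), array([115.7671, 130.1635]), np.float64(89.6479)] z 0.05487818426487461
lid 195 [array([674.1479, -10.6322]), array([119.9398,  24.0835]), np.float64(86.3681)] z 0.18358050883677454
lid c [ 0.6747 -0.0106  0.1729] n [-0.9844  0.0062 -0.1756] zmax 0.18974742896356078 [0.0331 0.0254 0.0032] top [ 0.6727 -0.011   0.1844]
swage 113 [array([412.6915, 126.1644]), array([24.104 , 46.0732]), np.float64(0.5961)] z 0.022951287225002084
scene
cab 2383 [array([619.4251, 232.7053]), array([121.7666, 139.1556]), np.float64(86.8498)] z 0.08498977145254409
dfront 335 [array([458.288 , 240.6316]), array([115.8092,  14.6606]), np.float64(87.9187)] z 0.0815409286260923
rodfront 254 [array([ 520.3251, -238.8153]), array([ 90.9269, 120.0785]), np.float64(5.5965)] z 0.0824413752386661
rodcab 1097 [array([ 619.48  , -230.4098]), array([139.8096, 126.083 ]), np.float64(5.2806)] z 0.08513762542513761
boxrim 472 [array([638.204 , -11.7255]), array([122.7011, 137.1787]), np.float64(89.6326)] z 0.05390316883038372
lid 1180 [array([682.6208, -12.224 ]), array([120.6221,  37.9122]), np.float64(89.1394)] z 0.1431023342860664
lid c [ 0.6882 -0.0064  0.1415] n [0.9732 0.002  0.2301] zmax 0.18859778679003308 [0.0355 0.0316 0.0022] top [ 0.6771 -0.0088  0.1829]
swage 146 [array([410.6104, 124.7089]), array([30.1841, 49.0688]), np.float64(14.9769)] z 0.02277435591763992
```

```bash
python3 - <<'E'
from h import *
np.set_printoptions(precision=4,suppress=True)
bot.close_gripper()
s=bot.get_state(); print(s['ee_rot'],s['clock'])
y=np.radians(-3); d=np.array([np.cos(y),np.sin(y),0]); f=np.array([.450,.242,.05])
O=[np.pi,0,y]; a=f-d*.045
up=a.copy(); up[2]=.27
print(bot.ik(up,O),bot.ik(a,O),bot.ik(f+d*.08,O),bot.ik([.735,-.011,.27],[np.pi,0,0]),bot.ik([.72,-.011,.163],[np.pi,0,0]))
p0=np.array(s['position']); bot.line_to([p0[0],p0[1],.29])
bot.movep(up,O); bot.line_to(a,vel=.12)
print(bot.get_state()['force'],bot.get_state()['clock'])
hit=bot.line_to(f+d*.095,vel=.035,f_stop=12)
s=bot.get_state(); print(hit,s['position'],s['force'],s['clock'])
cv2.imwrite('pics/top2.png',cv2.resize(snap('top')['pixels'][110:260,150:350],(800,600)))
E
```

```text
[-3.1415 -0.      0.2447] 0.8667
[-0.5982  0.5059 -0.0203  1.7767  0.013   0.8592 -2.2476] [-0.9384  1.0026  0.6376  2.0276 -1.2188  0.5639 -1.0213] [-0.7238  1.0414  0.52    1.6356 -0.7554  0.6758 -1.4319] [-0.0607  1.027   0.1527  0.5707 -0.1306  1.5493 -1.5491] [-0.0943  1.0492  0.2089  0.9055 -0.1939  1.2028 -1.4894]
[-0.5051  0.1908 -0.3046] 6.3583
True [0.5252 0.238  0.0496] [ 0.298  -0.7601 -0.085 ] 9.3333
```

View pics/top2.png

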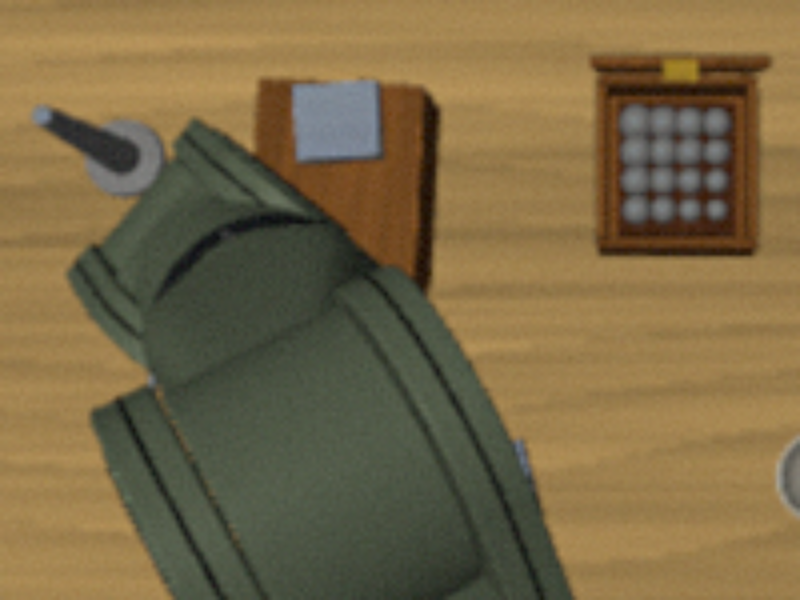

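The arm hides the drawer front, though the cabinet, mandrel and block are unmoved. I'll retreat, go on to the lid approach, and check the drawer from the scene and top cameras.

```bash
python3 - <<'E'
from h import *
np.set_printoptions(precision=4,suppress=True)
p=np.array(bot.get_state()['position']); y=np.radians(-3); d=np.array([np.cos(y),np.sin(y),0])
q=p-d*.06; bot.line_to(q,vel=.15); q[2]=.27; bot.line_to(q,vel=.2)
bot.movep([.735,-.011,.27],[np.pi,0,0])
t=snap('top'); s=snap('scene'); print(bot.get_state()['clock'],bot.get_state()['position'])
for n in (t,s):
    P=cloud(n).reshape(-1,3); m=(P[:,0]>.42)&(P[:,0]<.75)&(P[:,1]>.12)&(P[:,1]<.33)&(P[:,2]>.07)&(P[:,2]<.095)
    print(cv2.minAreaRect((P[m,:2]*1000).astype(np.float32)))
a=cv2.resize(t['pixels'][110:260,150:350],(400,300)); b=cv2.resize(s['pixels'][170:340,230:440],(400,300))
cv2.imwrite('pics/v3.png',cv2.resize(np.hstack([a,b]),(800,300)))
E
```

```text
12.6667 [ 0.7348 -0.0098  0.2704]
((610.4530029296875, 235.05740356445312), (121.12793731689453, 149.85714721679688), 86.84981536865234)
((613.176025390625, 233.07557678222656), (121.90581512451172, 151.51614379882812), 86.7741928100586)
```

View pics/v3.png

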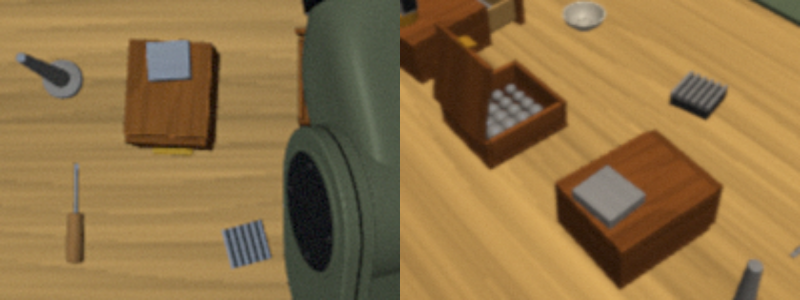

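The drawer front is flush: cabinet plus drawer measures 150 mm from the top view and 151.5 mm from the scene view. Now the lid.

```bash
python3 - <<'E'
from h import *
np.set_printoptions(precision=3,suppress=True)
O=[np.pi,0,0]; H=np.array([.700,-.011,.055]); r=.108
def tcp(th): return H+r*np.array([-np.cos(th),0,np.sin(th)])+.008*np.array([np.sin(th),0,np.cos(th)])+[.011,0,0]
a=tcp(1.42)+[.012,0,0]
print(a); print(bot.line_to(a,vel=.1,f_stop=8),bot.get_state()['force'])
for th in np.linspace(1.3,.1,9):
    h=bot.line_to(tcp(th),vel=.06,f_stop=25); s=bot.get_state(); print(round(th,2),h,s['position'],s['force'],s['clock'])
    if h: break
if not h:
    g=tcp(0); g[2]=.050
    h=bot.line_to(g,vel=.03,f_stop=15); s=bot.get_state(); print('down',h,s['position'],s['force'],s['clock'])
E
```

```text
[ 0.715 -0.011  0.163]
False [-0.283 -1.005  0.556]
1.3 False [ 0.69  -0.011  0.161] [-0.238  0.732 -0.36 ] 14.475
1.15 False [ 0.675 -0.011  0.157] [-0.012  0.346 -0.825] 14.8917
1.0 False [ 0.66  -0.011  0.15 ] [-0.719  0.244  0.054] 15.3083
0.85 False [ 0.646 -0.011  0.142] [-0.675  0.443  0.313] 15.725
0.7 False [ 0.634 -0.011  0.131] [-0.492  0.527  0.057] 16.1417
0.55 False [ 0.623 -0.011  0.118] [-0.389  0.056  0.753] 16.5583
0.4 False [ 0.615 -0.011  0.105] [-0.514 -0.497 -0.186] 16.975
0.25 False [ 0.608 -0.011  0.089] [-0.328  0.267 -0.219] 17.3917
0.1 False [ 0.604 -0.011  0.073] [-0.002  0.607 -0.715] 17.8083
down True [ 0.604 -0.011  0.063] [-3.324 -0.374 15.698] 18.2917
```

```bash
python3 - <<'E'
from h import *
np.set_printoptions(precision=4,suppress=True)
p=np.array(bot.get_state()['position']); bot.line_to(p-[0,0,.004],vel=.02,f_stop=30); print(bot.get_state()['force']); bot.pause(.3)
bot.line_to(p+[0,0,.2],vel=.15)
bot.movep([.2,-.5,.28],[np.pi,0,.2]); bot.pause(.3)
old=[load('top'),load('scene')]; t=snap('top'); s=snap('scene'); print(bot.get_state()['clock'])
for d in (t,s):
    P=cloud(d).reshape(-1,3)
    def sel(x0,x1,y0,y1,z0,z1): return P[(P[:,0]>x0)&(P[:,0]<x1)&(P[:,1]>y0)&(P[:,1]<y1)&(P[:,2]>z0)&(P[:,2]<z1)]
    L=sel(.55,.75,-.09,.07,.045,.15); print('lid',cv2.minAreaRect((L[:,:2]*1000).astype(np.float32)))
    for a,b in((.58,.61),(.65,.69)): print(a,np.median(L[(L[:,0]>a)&(L[:,0]<b)&(abs(L[:,1]+.01)<.04),2]))
    print('punch',cv2.minAreaRect((sel(.42,.75,.12,.33,.07,.095)[:,:2]*1000).astype(np.float32)))
    print('rod',cv2.minAreaRect((sel(.4,.56,-.35,-.15,.07,.095)[:,:2]*1000).astype(np.float32)))
cv2.imwrite('pics/v4.png',np.hstack([cv2.resize(t['pixels'][100:300,150:500],(400,230)),cv2.resize(s['pixels'][120:360,200:500],(400,320))[:230]]))
E
```

```text
[-7.8259 -1.8058 24.8969]
22.9583
lid ((629.7392578125, -11.528411865234375), (117.45587921142578, 131.4798126220703), 89.70050048828125)
0.58 0.06392256601344182
0.65 0.06397628157413648
punch ((610.4439086914062, 235.4082794189453), (121.40573120117188, 150.33200073242188), 86.66129302978516)
rod ((517.6773681640625, -237.11483764648438), (90.10531616210938, 119.8505859375), 5.00761604309082)
lid ((632.8779296875, -12.435848236083984), (122.41997528076172, 134.0544891357422), 89.6376953125)
0.58 0.06359785397869322
0.65 0.06363281289141708
punch ((613.4801025390625, 232.7913055419922), (121.64241790771484, 151.52430725097656), 87.02527618408203)
rod ((520.2863159179688, -238.2172393798828), (90.20372009277344, 119.67549133300781), 5.575319290161133)
```

View pics/v4.png

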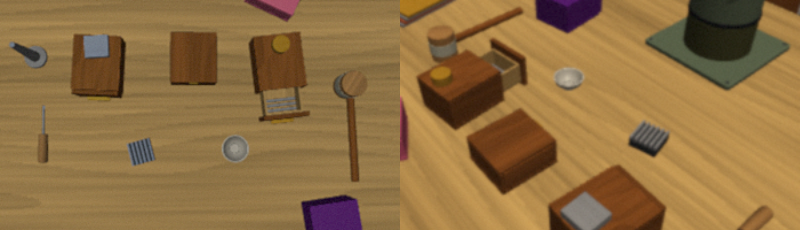

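The lid is shut: its top is level at 64 mm front and back. The drawer is flush, the rod drawer is still open, and everything else stands where it was.

```bash
python3 -c "
from rig import bot
print(bot.sign_off())"
```

```text
the job is handed in; nothing more can be done
None
```

I pushed the punch drawer fully home and then shut the box lid; the rod drawer is still open, nothing else has visibly moved, and the job is handed in at about 23 s of the 56 s allowed (no verdict was returned).

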